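Move three vessels on one step between balance, hotplate and cooling mat

ROBOT

A 6-joint arm with a two-finger parallel gripper is mounted at the origin on the work surface. World frame = base frame: x ahead of the robot, y to its left, z up, the work surface at z = 0. Lengths are in m, angles in rad, forces in N, time in s.
With the tool pointing down it reaches from about 0.35 to 0.85 m from the base axis. Payload 8.1 kg.
Tool frame: the origin (TCP) lies midway between the tips of the shut fingers; the grasp point (between the pads) lies 19 mm behind it; z points along the fingers, y is the line along which they close (so a half turn about z gives the same grasp; the last joint's range is limited). The gripper opens to 85 mm and grips with 20 to 120 N. Pads are 22 mm wide; open, the fingers measure 114 mm over their backs; the gripper's body (76 mm by 85 mm) begins 54 mm behind the grasp point. The pads swing forward as they close: fully open they stand 13 mm farther back than shut.
Start: joints at [-1.235, 0.13, 1.488, -0, 1.523, -0.085], TCP at [0.245, -0.548, 0.231] pointing down, gripper open.
Joint ranges: [-2.96, 2.96], [-0.89, 2.26], [0.02, 2.5], [-1.34, 4.48], [0, 2.73], [-2.66, 2.66]. Speed limits (rad/s): [2.39, 2.39, 2.79, 3.14, 3.14, 3.14].

INTERFACE

Orientations are given as a 3x3 rotation matrix whose columns are the frame's x, y, z axes.
In Python, from workcell import status, imaging, sign_off gives the robot as it stands. The module is installed in compiled form; this text tells all that it offers.
- The arm moves only by the tool servo_tool, never from a script. Its argument "moves" is a list of rows, each a list of 7 numbers: the shift along the tool's x, y, z in units of 25 mm (1.0 is 25 mm), then the turn, a rotation vector about the tool's x, y, z in rad, then the closure, from 0 (fully open) to 1 (shut). In form: [[x, y, z, rx, ry, rz, jaw], ...]. A call has 1 to 10 rows; each row shifts and turns the commanded pose from where the row before left it, along the tool's axes as they then stand; what a row does not reach is not made up. A row lasts 1/10 s, in which the tool goes at most 50 mm and 8.59 degrees, less where a joint would pass 70% of its speed; a pose out of reach is approached as far as the arm can. A call is refused whole if a number of a shift passes 1 or a number of a turn 0.15, either way. A call with a gripper value outside its range is refused whole. The fingers move at their own pace and stop on an object; "grip_force" is the grip in N (left out, the last holds). Time passes only in rows, so rows that do not move let the fingers close. It gives the time, the measured TCP pose, the force, the opening and the grip force at its end, in the units of the state.
- status.sense(): the state, without advancing time (a new reading comes with each control period).
- imaging.grab_frame(name): name is "scene" or "top" or "wrist"; returns a dict with "color" (384x512x3 uint8, red, green, blue), "depth" (384x512 float32, m along the optical axis (not along the pixel's ray), 0 where there is no reading), "mtx" (3x3 intrinsics, pixels), "cam_to_world" (4x4, takes a point from camera to world coordinates); the wrist camera has in their place "tool_from_camera" (4x4, takes a point from camera to tool coordinates, whose origin is the TCP and whose axes are the flange's). Camera axes: x right, y down, z forward; pixel columns grow to the right and rows downward; lengths in m; the calibration is good to about 2 mm. A picture is of the moment at which its call begins: read the wrist's pose just before it.
- sign_off(): hands the job in; it is judged then, once.
Trained networks look in the newest picture that a camera, given by its name, has taken for a name from the list of things; names that differ only in an ending like _2 or _b are one class to them, and where a whole thing is asked for, a point or a joint stands for the part that bears it (a point fixed in the world has none). Each returns a list of dicts, best first, with "confidence" (0 to 1); they miss things now and then, are a little off and sometimes report something else, mostly with a low value. They report only what shows in the picture. A call takes as long as a camera call.
- imaging.find_in(camera, label): "rect" ([centre column, centre row, width, height] in pixels, round what is visible of it).
- imaging.silhouettes(camera, label): "region" (384x512 bool, what is visible of it) and "rect" ([centre column, centre row, width, height] in pixels, round what is visible of it).
- imaging.landmark_of(camera, label): "location" ([column, row] in pixels: a listed point, or the origin of a listed thing).
The state is a dict: "time_s": time; "q": joint angles; "dq": joint speeds; "joint_torque": joint torques, N m; "position": TCP position; "orientation": TCP orientation; "ft_force": force on the tool from outside, world axes, zero at the start; "ft_torque": the same for the moment, N m; "finger_gap": opening from 0.0 (shut) to 1.0 (fully open); "gripper_force": force on a finger pad.
Only numpy, scipy, OpenCV 4.12 (cv2) and the standard library are available. Lean on these libraries where they do the work, as an engineer would, in place of code of your own. Each camera call takes 0.05 s, during which the arm holds its last target. There are 200 camera calls.

TASK

Three empty vessels are being dried to constant mass and each must move on one step: the glass beaker goes from the balance to the hotplate, the porcelain crucible from the hotplate to the cork cooling mat, and the conical flask from the cork mat to the balance. All three places are taken, and the spare white tile is there for parking; the vessels must stay clean, so never stand one on the bare bench. Leave each vessel standing upright in the middle of its new place, without tipping or dropping it on the way, and do not disturb the bottle, the jar or the spatula.

Things in the scene. Friction and masses are not known exactly. Their poses are not given: they have to be found in the camera images.
- beaker_mid (a point): Empty clear glass beaker, open at the top, small pouring lip at the rim: outside diameter 50 mm, 70 mm high, about 60 g. Starts on the balance. Point: on its axis, half-way up (35 mm above its underside); z is up along the axis.
- crucible_mid (a point): Empty white porcelain crucible, open cup without lid: outside diameter 51 mm at the rim, 48 mm half-way up, 38 mm at the foot, 50 mm high, about 60 g. Starts on the hotplate. Point: on its axis, half-way up (25 mm above its underside); z is up along the axis.
- flask_mid (a point): Empty clear glass conical flask: base diameter 64 mm, 105 mm high, about 75 g; it narrows to a straight neck 23 mm in diameter from 70 to 100 mm above its underside, with a slightly wider rim (31 mm) on top. Best held by the neck. Starts on the cork mat. Point: on its axis, half-way up (52.5 mm above its underside); z is up along the axis.
- balance_pan (a point): Laboratory balance, white, 180 mm wide and 215 mm deep, with display and keys on the lower part nearer the robot, and a round steel pan of 120 mm diameter. Fixed. Point: centre of the pan's upper face, 72 mm above the bench; x points away from the display, z up. The casing round the pan is at least 12 mm lower than the pan.
- hotplate_top (a point): Laboratory hotplate, grey casing 150 mm wide and 225 mm deep with two knobs on the side nearer the robot, carrying a square bare aluminium plate of 140 x 140 mm. Fixed. Point: centre of the plate's upper face, 92 mm above the bench; x points away from the knobs, z up.
- mat_top (a point): Square brown cork cooling mat, 130 x 130 x 12 mm, fixed on the bench. Point: centre of its upper face, 12 mm above the bench; x and y along its sides.
- tile_top (a point): Square white glazed tile, 110 x 110 x 10 mm, fixed on the bench, empty at the start. Point: centre of its upper face, 10 mm above the bench; x and y along its sides.
- bottle: Bystander: capped amber reagent bottle with a paper label, 56 mm diameter, 100 mm high, standing on the far left of the work. Origin: centre of its underside.
- jar: Bystander: white jar with a blue cap, 64 mm diameter, 70 mm high, standing on the far right of the work. Origin: centre of its underside.
- spatula: Bystander: flat steel laboratory spatula, 180 mm long, 18 mm wide at the blade, 4 mm thick, lying on the far side of the work. Origin: its underside, at mid-length; x points along it to the blade.

How it is judged:
By the outcome, as a careful person would: the job done as asked, in the order asked, and still so for the second after the job is handed in, with the robot touching nothing.
It also fails if it takes over 131 s, if anything falls off the work surface, if the arm or the gripper's body presses on something with over 40 N, if the wrist force passes 120 N, or if a joint passes its speed limit or range.

## Working session

There is one attempt and no reset: what is moved stays moved. The work goes in short steps, Python scripts to look and compute and a tool call to move; the robot and the scene stay as the last step left them, time stands still between calls to the robot, and variables do not carry over. Pictures are saved under pics/ and viewed, at most 14 in all, crops included, and the job is handed in when it is done.

Besides the shell and the picture viewer there is one more tool, called after "Call:" as name([rows], argument=value, ...), one row to a line, values as JSON. servo_tool: Moves the arm, as the interface text tells. Its arguments: {"type":"object","properties":{"moves":{"type":"array"},"grip_force":{"type":"number"}},"required":["moves"]}

```bash
mkdir -p pics; cat > h.py <<'E'
import numpy as np, cv2
from workcell import status, imaging
def px2w(f,u,v,z=None,d=None):
    K=f["mtx"];T=f["cam_to_world"]
    r=np.linalg.inv(K)@np.array([u,v,1.0])
    if d is not None: return (T@np.append(r*d,1))[:3]
    rw=T[:3,:3]@r; o=T[:3,3]
    return o+rw*(z-o[2])/rw[2]
E
python3 - <<'E'
from h import *
s=status.sense();print(s["time_s"],s["position"],np.round(s["orientation"],3).tolist(),s["finger_gap"])
Z=dict(beaker_mid=.107,crucible_mid=.117,flask_mid=.0645,balance_pan=.072,hotplate_top=.092,mat_top=.012,tile_top=.01,bottle=0,jar=0,spatula=0)
for c in("top","scene"):
    f=imaging.grab_frame(c);cv2.imwrite(f"pics/{c}0.png",f["color"][:,:,::-1])
    print(c,np.round(f["cam_to_world"],3).tolist())
    for n,z in Z.items():
        for l in imaging.landmark_of(c,n)[:2]:
            u,v=l["location"];print(n,round(l["confidence"],2),np.round([u,v]),np.round(px2w(f,u,v,z),4))
E
```

```text
0.0 [ 0.24491171 -0.54714237  0.23026366] [[0.913, 0.408, -0.001], [0.408, -0.913, 0.002], [0.0, -0.002, -1.0]] 0.9974058722979331
top [[0.02, -0.99, 0.139, 0.443], [-1.0, -0.021, -0.005, -0.01], [0.008, -0.139, -0.99, 1.262], [0.0, 0.0, 0.0, 1.0]]
beaker_mid 0.92 [196. 228.] [0.5153 0.1349 0.107 ]
crucible_mid 0.8 [404. 248.] [ 0.4756 -0.3738  0.117 ]
flask_mid 0.87 [104. 244.] [0.4746 0.37   0.0645]
balance_pan 0.84 [195. 231.] [0.5109 0.1421 0.072 ]
hotplate_top 0.67 [399. 248.] [ 0.4773 -0.3698  0.092 ]
mat_top 0.78 [106. 239.] [0.489  0.3827 0.012 ]
tile_top 0.69 [302. 244.] [ 0.4849 -0.1368  0.01  ]
bottle 0.63 [128. 178.] [0.6535 0.3394 0.    ]
jar 0.7 [306. 162.] [ 0.7105 -0.1459  0.    ]
jar 0.17 [110. 241.] [0.4832 0.3775 0.    ]
spatula 0.78 [235. 150.] [0.7401 0.0485 0.    ]
scene [[0.183, 0.713, -0.677, 1.342], [0.983, -0.145, 0.113, -0.138], [-0.017, -0.686, -0.727, 0.916], [0.0, 0.0, 0.0, 1.0]]
beaker_mid 0.74 [307. 159.] [0.5221 0.139  0.107 ]
crucible_mid 0.68 [108. 173.] [ 0.4829 -0.371   0.117 ]
crucible_mid 0.45 [382. 146.] [0.5233 0.3431 0.117 ]
flask_mid 0.66 [381. 146.] [0.4696 0.3693 0.0645]
hotplate_top 0.61 [106. 180.] [ 0.4784 -0.3809  0.092 ]
mat_top 0.56 [201. 192.] [ 0.4934 -0.1477  0.012 ]
mat_top 0.17 [107. 173.] [ 0.3672 -0.403   0.012 ]
tile_top 0.69 [216. 259.] [ 0.7182 -0.133   0.01  ]
tile_top 0.62 [206. 190.] [ 0.488 -0.133  0.01 ]
bottle 0.58 [392. 218.] [0.6747 0.3337 0.    ]
jar 0.97 [216. 256.] [ 0.7035 -0.132   0.    ]
spatula 0.7 [105. 171.] [ 0.3452 -0.412   0.    ]
spatula 0.54 [296. 255.] [0.7397 0.0594 0.    ]
```

View pics/top0.png

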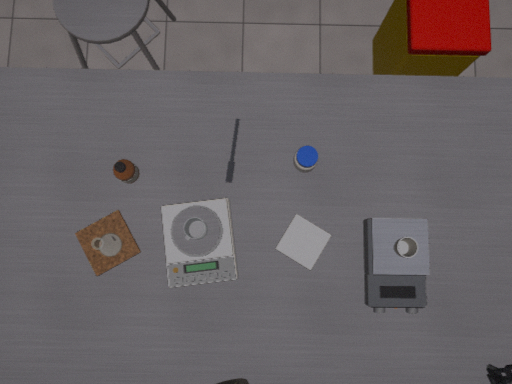

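View pics/scene0.png

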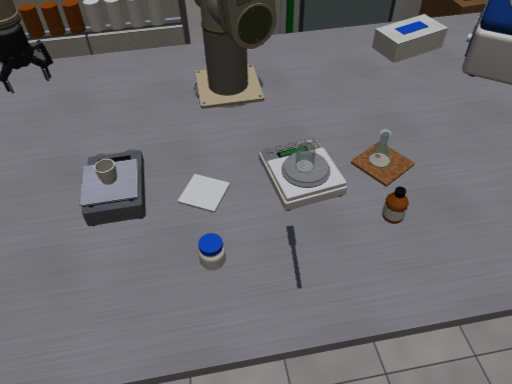

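```bash
python3 - <<'E'
from h import *
f=imaging.grab_frame("top");d=f["depth"];K=f["mtx"];T=f["cam_to_world"]
v,u=np.mgrid[:384,:512]
r=np.linalg.inv(K)@np.stack([u.ravel(),v.ravel(),np.ones(u.size)])
P=(T[:3,:3]@(r*d.ravel())+T[:3,3:]).T.reshape(384,512,3)
np.save("P.npy",P)
def mar(m,n,z):
    m=m.astype(np.uint8);m=cv2.morphologyEx(m,cv2.MORPH_OPEN,np.ones((3,3)))
    c=max(cv2.findContours(m,0,1)[0],key=cv2.contourArea)[:,0]
    w=np.array([px2w(f,a,b,z)[:2] for a,b in cv2.convexHull(c)[:,0]],np.float32)
    print(n,[np.round(x,4) for x in cv2.minAreaRect(w)])
def box(x,y,h): 
    return (abs(P[...,0]-x)<h)&(abs(P[...,1]-y)<h)&(d>0)
z=P[...,2]
for n,x,y,h,zz in(("pan",.511,.14,.1,.072),("hot",.477,-.37,.12,.092),("mat",.487,.38,.1,.012),("tile",.485,-.137,.09,.010)):
    b=box(x,y,h); print(n,"zmed",np.round(np.percentile(z[b],[5,25,50,75,95]),4))
    mar(b&(abs(z-zz)<.006),n,zz)
hsv=cv2.cvtColor(f["color"],cv2.COLOR_RGB2HSV)
mar(box(.487,.38,.11)&(hsv[...,1]>70),"matcol",.012)
mar(box(.485,-.137,.09)&(hsv[...,2]>150),"tilecol",.010)
for n,x,y,lo,hi,zz in(("cruc",.475,-.372,.125,.16,.142),("beak",.513,.14,.09,.16,.142),("flask",.475,.37,.03,.13,.117)):
    m=box(x,y,.06)&(z>lo)&(z<hi);q=P[m]
    print(n,len(q),np.round([q.mean(0),np.percentile(q,1,0),np.percentile(q,99,0)],4).tolist() if len(q) else "")
for n in("beaker_mid","crucible_mid","flask_mid"):
    s=imaging.silhouettes("top",n); print(n,[(round(a["confidence"],2),np.round(a["rect"],1).tolist()) for a in s[:1]])
t=[]
for c in((196,238),(398,250),(108,243),(303,242)):
    t.append(cv2.resize(f["color"][c[1]-40:c[1]+40,c[0]-45:c[0]+45],None,fx=4,fy=3.6,interpolation=cv2.INTER_CUBIC))
cv2.imwrite("pics/m.png",np.vstack([np.hstack(t[:2]),np.hstack(t[2:])])[:,:,::-1])
E
```

```text
pan zmed [-0.0008  0.0438  0.0562  0.0703  0.0778]
pan [array([0.512 , 0.1412]), array([0.119 , 0.1165]), np.float64(1.802)]
hot zmed [-0.0026  0.0012  0.0531  0.0917  0.097 ]
hot [array([ 0.4828, -0.3715]), array([0.1385, 0.1416]), np.float64(1.1115)]
mat zmed [-0.0036 -0.0007  0.0027  0.0118  0.0502]
mat [array([0.4792, 0.3802]), array([0.1301, 0.1308]), np.float64(30.5215)]
tile zmed [-0.0035 -0.0006  0.0022  0.009   0.0129]
tile [array([ 0.492 , -0.1384]), array([0.1105, 0.1109]), np.float64(60.1682)]
matcol [array([0.4797, 0.3791]), array([0.129 , 0.1295]), np.float64(30.5097)]
tilecol [array([ 0.4923, -0.1396]), array([0.1054, 0.1056]), np.float64(59.4749)]
cruc 167 [[0.4789, -0.3752, 0.1375], [0.4549, -0.3972, 0.1257], [0.5024, -0.3484, 0.1461]]
beak 208 [[0.5143, 0.1391, 0.1275], [0.4871, 0.1108, 0.0912], [0.5399, 0.1613, 0.1449]]
flask 418 [[0.4728, 0.3647, 0.069], [0.4483, 0.3452, 0.0304], [0.5001, 0.3872, 0.1188]]
beaker_mid [(0.58, [194.4, 228.2, 24.7, 20.5])]
crucible_mid [(0.8, [407.8, 247.1, 25.0, 23.1])]
flask_mid [(0.81, [108.4, 244.5, 30.4, 22.2])]
```

View pics/m.png

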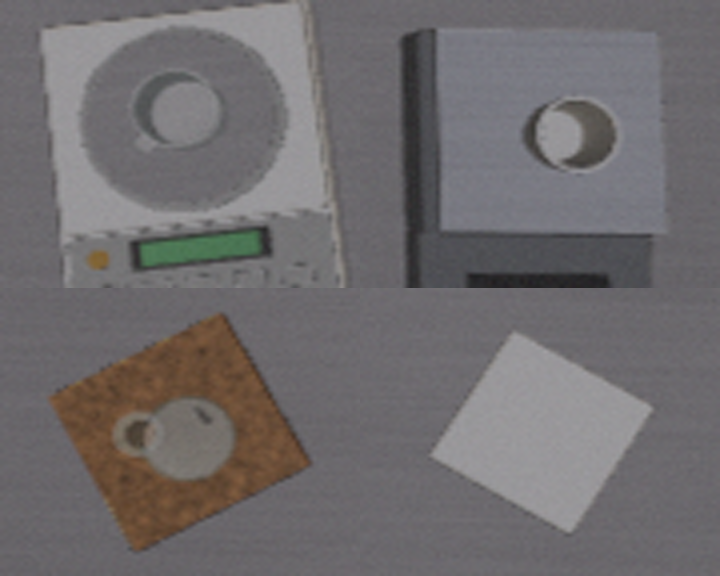

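Call:
servo_tool([
  [0.95,-0.21,0,0,0,0,0],
  [0.95,-0.21,0,0,0,0,0],
  [0.95,-0.21,0,0,0,0,0],
  [0.95,-0.21,0,0,0,0,0],
  [0.95,-0.21,0,0,0,0,0],
  [0.95,-0.21,0,0,0,0,0],
  [0.95,-0.21,0,0,0,0,0],
  [0.95,-0.21,0,0,0,0,0],
  [0.95,-0.21,0,0,0,0,0],
  [0.95,-0.21,0,0,0,0,0],
], grip_force=25)

```text
time_s: 2.3
position: [0.4412, -0.4021, 0.2313]
orientation: [[0.913, 0.408, 0.0], [0.408, -0.913, -0.0], [0.0, 0.0, -1.0]]
ft_force: [-0.2, -0.4, -0.1]
finger_gap: 1.003
gripper_force: 0.0
```

```bash
cat >> h.py <<'E'
def wf():
    s=status.sense();f=imaging.grab_frame("wrist")
    M=np.eye(4);M[:3,:3]=s["orientation"];M[:3,3]=s["position"]
    f["cam_to_world"]=M@f["tool_from_camera"];return s,f
def units(s,target):
    d=np.array(s["orientation"]).T@(np.array(target)-s["position"])
    return np.round(d/.025,2)
def cloud(f):
    d=f["depth"];v,u=np.mgrid[:384,:512]
    r=np.linalg.inv(f["mtx"])@np.stack([u.ravel(),v.ravel(),np.ones(u.size)])
    T=f["cam_to_world"];P=(T[:3,:3]@(r*d.ravel())+T[:3,3:]).T.reshape(384,512,3)
    P[d==0]=np.nan;return P
def look(n,z):
    s,f=wf();print(round(s["time_s"],2),s["position"],np.round(s["orientation"],3).tolist())
    for l in imaging.landmark_of("wrist",n)[:2]:
        print(n,round(l["confidence"],2),np.round(l["location"]),np.round(px2w(f,*l["location"],z),4))
    return s,f
E
python3 - <<'E'
from h import *
f=imaging.grab_frame("top")
print(px2w(f,407.25,247.5,.142),px2w(f,97.25,243.3,.117))
s,f=look("crucible_mid",.117);cv2.imwrite("pics/w1.png",f["color"][:,:,::-1])
print(np.round(f["tool_from_camera"],3).tolist())
P=cloud(f);m=(P[...,2]>.13)&(P[...,2]<.155)&(abs(P[...,0]-.478)<.05)&(abs(P[...,1]+.373)<.05);q=P[m]
if len(q):print(len(q),q.min(0),q.max(0),cv2.minEnclosingCircle(q[:,:2].astype(np.float32)))
print(units(s,(.478,-.373,.23)))
E
```

```text
[ 0.47736366 -0.37386271  0.142     ] [0.47331124 0.37085335 0.117     ]
2.35 [ 0.4439007  -0.39968387  0.23131975] [[0.912, 0.41, 0.002], [0.41, -0.912, 0.001], [0.002, -0.0, -1.0]]
crucible_mid 0.55 [243. 137.] [ 0.4804 -0.3703  0.117 ]
[[0.001, -0.966, -0.258, 0.065], [1.0, 0.001, 0.0, -0.0], [0.0, -0.258, 0.966, -0.144], [0.0, 0.0, 0.0, 1.0]]
1523 [ 0.45510392 -0.39800172  0.1300123 ] [ 0.50536731 -0.34803487  0.14523138] ((0.4799546003341675, -0.3730573356151581), 0.0254545658826828)
[ 1.68 -0.41  0.06]
```

View pics/w1.png

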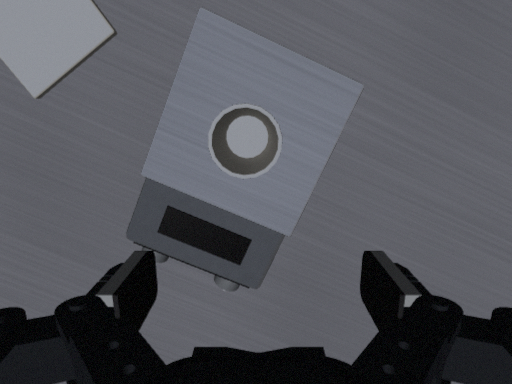

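Call:
servo_tool([
  [0.9,-0.2,0,0,0,0,0],
  [0.85,-0.18,0,0,0,0,0],
  [0,0,0,0,0,0,0],
  [0,0,0.7,0,0,0,0],
  [0,0,0.7,0,0,0,0],
])

```text
time_s: 2.95
position: [0.476, -0.3775, 0.1967]
orientation: [[0.913, 0.408, 0.001], [0.408, -0.913, -0.002], [0.0, 0.002, -1.0]]
ft_force: [0.6, -0.2, -0.5]
finger_gap: 1.002
gripper_force: 0.0
```

```bash
python3 - <<'E'
from h import *
s,f=look("crucible_mid",.117);cv2.imwrite("pics/w2.png",f["color"][:,:,::-1])
P=cloud(f);m=(P[...,2]>.13)&(P[...,2]<.155)&(abs(P[...,0]-.478)<.04)&(abs(P[...,1]+.373)<.04);q=P[m]
if len(q):print(len(q),q.min(0),q.max(0),cv2.minEnclosingCircle(q[:,:2].astype(np.float32)))
E
```

```text
2.95 [ 0.47604275 -0.37746019  0.1967031 ] [[0.913, 0.408, 0.001], [0.408, -0.913, -0.002], [0.0, 0.002, -1.0]]
crucible_mid 0.96 [252. 199.] [ 0.4798 -0.3709  0.117 ]
2011 [ 0.45486733 -0.39797587  0.1300003 ] [ 0.50536115 -0.34805504  0.14575986] ((0.4800907373428345, -0.37304770946502686), 0.02539415843784809)
```

View pics/w2.png

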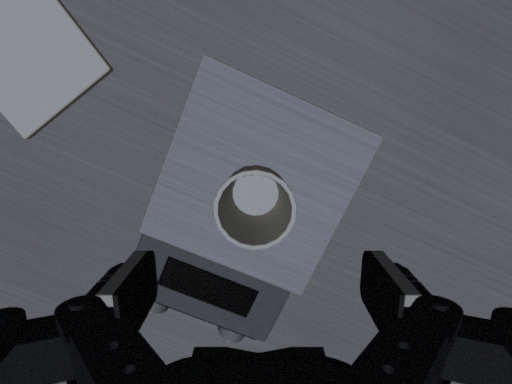

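Call:
servo_tool([
  [0.2,-0.1,0,0,0,0,0],
  [0,0,0.8,0,0,0,0],
  [0,0,0.8,0,0,0,0],
  [0,0,0.8,0,0,0,0],
  [0,0,0.8,0,0,0,0],
  [0,0,0.6,0,0,0,0],
  [0,0,0,0,0,0,0],
])

```text
time_s: 3.75
position: [0.4791, -0.3711, 0.0996]
orientation: [[0.913, 0.408, -0.002], [0.408, -0.913, 0.002], [-0.001, -0.003, -1.0]]
ft_force: [-0.4, 0.2, -0.1]
finger_gap: 0.998
gripper_force: 0.0
```

Call:
servo_tool([
  [0,0,0,0,0,0,1],
  [0,0,0,0,0,0,1],
  [0,0,0,0,0,0,1],
  [0,0,0,0,0,0,1],
  [0,0,0,0,0,0,1],
  [0,0,0,0,0,0,1],
  [0,0,0,0,0,0,1],
  [0,0,0,0,0,0,1],
], grip_force=25)

```text
time_s: 4.55
position: [0.4809, -0.3727, 0.1032]
orientation: [[0.913, 0.408, 0.002], [0.408, -0.913, -0.002], [0.001, 0.003, -1.0]]
ft_force: [-0.2, 0.3, 6.2]
finger_gap: 0.586
gripper_force: 25.4
```

Call:
servo_tool([
  [0,0,-0.2,0,0,0,1],
  [0,0,-0.4,0,0,0,1],
  [0,0,-0.8,0,0,0,1],
  [0,0,-0.8,0,0,0,1],
  [0,0,0,0,0,0,1],
])

```text
time_s: 5.05
position: [0.4817, -0.3733, 0.1606]
orientation: [[0.913, 0.409, 0.005], [0.409, -0.913, -0.004], [0.003, 0.006, -1.0]]
ft_force: [-0.7, -0.6, -0.7]
finger_gap: 0.582
gripper_force: 26.1
```

```bash
python3 - <<'E'
from h import *
s,f=wf();cv2.imwrite("pics/w3.png",f["color"][:,:,::-1])
print(s["position"],s["gripper_force"],s["finger_gap"],units(s,(.492,-.139,.2)))
P=cloud(f)
# tile edges
m=(abs(P[...,2]-.010)<.006)&(np.hypot(P[...,0]-.492,P[...,1]+.139)<.09)&(f["color"].mean(2)>100)
q=P[m][:,:2].astype(np.float32);print(len(q),cv2.minAreaRect(q))
E
```

```text
[ 0.48172478 -0.3733481   0.16056849] 26.119930300628766 0.582073902331131 [ 4.21 -8.38 -1.61]
8384 ((0.48737218976020813, -0.15155240893363953), (0.08139848709106445, 0.10717345029115677), 59.571876525878906)
```

View pics/w3.png

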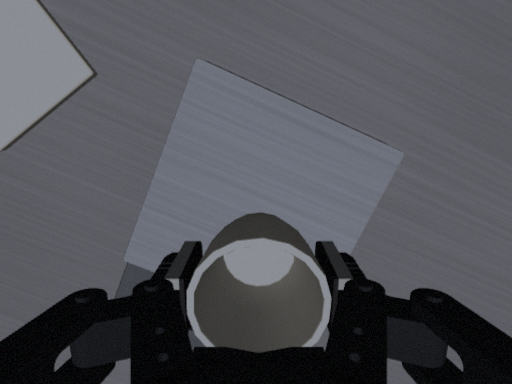

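Call:
servo_tool([
  [0.2,-0.4,0,0,0,0,1],
  [0.45,-0.9,0,0,0,0,1],
  [0.45,-0.9,0,0,0,0,1],
  [0.45,-0.9,0,0,0,0,1],
  [0.5,-0.95,0,0,0,0,1],
  [0.5,-0.95,0,0,0,0,1],
  [0.5,-0.95,0,0,0,0,1],
  [0.5,-0.95,0,0,0,0,1],
  [0.4,-0.9,0,0,0,0,1],
  [0.26,-0.58,0,0,0,0,1],
])

```text
time_s: 6.1
position: [0.4894, -0.135, 0.1546]
orientation: [[0.912, 0.41, -0.003], [0.41, -0.912, 0.001], [-0.002, -0.002, -1.0]]
ft_force: [0.2, -0.5, -0.7]
finger_gap: 0.584
gripper_force: 26.2
```

Call:
servo_tool([
  [0,0,0.5,0,0,0,1],
  [0,0,0.9,0,0,0,1],
  [0,0,0.9,0,0,0,1],
  [0,0,0.9,0,0,0,1],
  [0,0,0.8,0,0,0,1],
  [0,0,0,0,0,0,1],
])

```text
time_s: 6.7
position: [0.4871, -0.137, 0.0518]
orientation: [[0.913, 0.408, -0.007], [0.408, -0.913, 0.002], [-0.005, -0.005, -1.0]]
ft_force: [-0.7, -0.1, -1.4]
finger_gap: 0.582
gripper_force: 26.3
```

```bash
python3 - <<'E'
from h import *
s,f=wf()
print(s["position"],units(s,(.492,-.139,.022)),s["ft_force"])
P=cloud(f);p=s["position"]
m=(np.hypot(P[...,0]-p[0],P[...,1]-p[1])<.03)&(P[...,2]<p[2]+.05);q=P[m];q=q[q[:,2]>p[2]+.02]
print(len(q),np.percentile(q[:,2],[5,50,95,99]),p[2])
q=q[q[:,2]>p[2]+.03];print(q.min(0),q.max(0))
E
```

```text
[ 0.48707875 -0.13703101  0.05176681] [0.15 0.16 1.19] [-0.73186214 -0.05022303 -1.43593363]
10188 [0.07337263 0.0861955  0.09325641 0.09494056] 0.051766813119175414
[ 0.46337659 -0.16449323  0.08176804] [ 0.51218689 -0.10707319  0.10141894]
```

Call:
servo_tool([
  [0.15,0.1,0.4,0,0,0,1],
  [0,0,0.4,0,0,0,1],
  [0,0,0.2,0,0,0,1],
  [0,0,0.1,0,0,0,1],
  [0,0,0.06,0,0,0,1],
  [0,0,0,0,0,0,1],
])

```text
time_s: 7.35
position: [0.495, -0.1384, 0.0273]
orientation: [[0.913, 0.409, 0.0], [0.409, -0.913, -0.0], [0.0, 0.0, -1.0]]
ft_force: [0.1, -0.6, -0.6]
finger_gap: 0.587
gripper_force: 26.3
```

Call:
servo_tool([
  [0,0,0.08,0,0,0,1],
  [0,0,0.06,0,0,0,1],
  [0,0,0,0,0,0,1],
])

```text
time_s: 7.65
position: [0.4949, -0.1384, 0.0237]
orientation: [[0.913, 0.408, -0.0], [0.408, -0.913, 0.0], [-0.0, -0.0, -1.0]]
ft_force: [0.1, 0.3, -1.0]
finger_gap: 0.583
gripper_force: 26.3
```

Call:
servo_tool([
  [0,0,0.06,0,0,0,1],
  [0,0,0.04,0,0,0,1],
  [0,0,0,0,0,0,1],
])

```text
time_s: 7.95
position: [0.4951, -0.1384, 0.0213]
orientation: [[0.913, 0.408, 0.0], [0.408, -0.913, -0.0], [0.0, 0.0, -1.0]]
ft_force: [-0.1, 0.0, -0.1]
finger_gap: 0.581
gripper_force: 26.3
```

Call:
servo_tool([
  [0,0,0.04,0,0,0,1],
  [0,0,0.02,0,0,0,1],
  [0,0,0,0,0,0,1],
])

```text
time_s: 8.25
position: [0.4955, -0.1384, 0.0212]
orientation: [[0.913, 0.409, 0.001], [0.409, -0.913, -0.0], [0.001, 0.0, -1.0]]
ft_force: [-5.6, 2.5, 14.2]
finger_gap: 0.582
gripper_force: 26.8
```

Call:
servo_tool([
  [0,0,-0.04,0,0,0,0.4],
  [0,0,0,0,0,0,0.3],
  [0,0,0,0,0,0,0.1],
  [0,0,0,0,0,0,0],
  [0,0,0,0,0,0,0],
  [0,0,0,0,0,0,0],
  [0,0,-0.5,0,0,0,0],
  [0,0,-0.8,0,0,0,0],
  [0,0,-1,0,0,0,0],
  [0,0,-1,0,0,0,0],
])

```text
time_s: 9.25
position: [0.4949, -0.1384, 0.105]
orientation: [[0.913, 0.409, 0.0], [0.409, -0.913, -0.0], [0.0, 0.0, -1.0]]
ft_force: [0.7, 0.2, 0.3]
finger_gap: 1.002
gripper_force: 0.0
```

Call:
servo_tool([
  [0,0,-1,0,0,0,0],
  [0,0,-1,0,0,0,0],
  [0,0,-1,0,0,0,0],
  [0,0,-1,0,0,0,0],
  [0,0,-0.8,0,0,0,0],
])

```text
time_s: 9.75
position: [0.4953, -0.1385, 0.2262]
orientation: [[0.913, 0.409, 0.002], [0.409, -0.913, -0.001], [0.002, 0.002, -1.0]]
ft_force: [-0.3, 0.3, -0.6]
finger_gap: 1.001
gripper_force: 0.0
```

```bash
python3 - <<'E'
from h import *
s,f=wf();print(s["position"],units(s,(.46,.06,.22)))
P=cloud(f);m=(P[...,2]>.05)&(P[...,2]<.075)&(abs(P[...,0]-.492)<.05)&(abs(P[...,1]+.139)<.05);q=P[m]
if len(q):print(len(q),q.min(0),q.max(0),cv2.minEnclosingCircle(q[:,:2].astype(np.float32)))
f=imaging.grab_frame("top");cv2.imwrite("pics/top2.png",f["color"][:,:,::-1])
E
```

```text
[ 0.49532181 -0.13848985  0.22619011] [ 1.95 -7.82  0.24]
747 [ 0.46971655 -0.16384827  0.05005811] [ 0.52003308 -0.11383444  0.06352596] ((0.4946669638156891, -0.1387372463941574), 0.025473039597272873)
```

Call:
servo_tool([
  [0.3,-0.98,0,0,0,0,0],
  [0.31,-0.98,0,0,0,0,0],
  [0.31,-0.98,0,0,0,0,0],
  [0.31,-0.98,0,0,0,0,0],
  [0.31,-0.98,0,0,0,0,0],
  [0.31,-0.98,0,0,0,0,0],
  [0.31,-0.98,0,0,0,0,0],
  [0.31,-0.98,0,0,0,0,0],
  [0.31,-0.98,0,0,0,0,0],
  [0.31,-0.98,0,0,0,0,0],
])

```text
time_s: 10.85
position: [0.4647, 0.1178, 0.2227]
orientation: [[0.913, 0.408, -0.001], [0.408, -0.913, -0.0], [-0.001, -0.0, -1.0]]
ft_force: [0.7, -0.0, -0.9]
finger_gap: 0.999
gripper_force: 0.0
```

Call:
servo_tool([
  [0,0,0,0,0,0,0],
])

```text
time_s: 10.95
position: [0.4645, 0.1192, 0.2227]
orientation: [[0.912, 0.411, -0.001], [0.411, -0.912, 0.001], [-0.001, -0.001, -1.0]]
ft_force: [0.1, -0.7, -0.2]
finger_gap: 1.001
gripper_force: 0.0
```

```bash
python3 - <<'E'
from h import *
s,f=look("beaker_mid",.107);cv2.imwrite("pics/w4.png",f["color"][:,:,::-1])
P=cloud(f);m=(P[...,2]>.13)&(P[...,2]<.155)&(abs(P[...,0]-.514)<.05)&(abs(P[...,1]-.139)<.05);q=P[m]
if len(q):print(len(q),q.min(0),q.max(0),cv2.minEnclosingCircle(q[:,:2].astype(np.float32)))
m=(abs(P[...,2]-.072)<.005)&(np.hypot(P[...,0]-.512,P[...,1]-.141)<.08);q=P[m]
print("pan",len(q),cv2.minEnclosingCircle(q[:,:2].astype(np.float32)))
E
```

```text
10.95 [0.4644547  0.11917993 0.2226739 ] [[0.912, 0.411, -0.001], [0.411, -0.912, 0.001], [-0.001, -0.001, -1.0]]
beaker_mid 0.98 [269. 124.] [0.5172 0.135  0.107 ]
1867 [0.48577945 0.10955264 0.13001935] [0.54238898 0.1617911  0.14549803] ((0.5130278468132019, 0.1375892162322998), 0.029919562861323357)
pan 11405 ((0.5134233236312866, 0.14035938680171967), 0.06022394448518753)
```

View pics/w4.png

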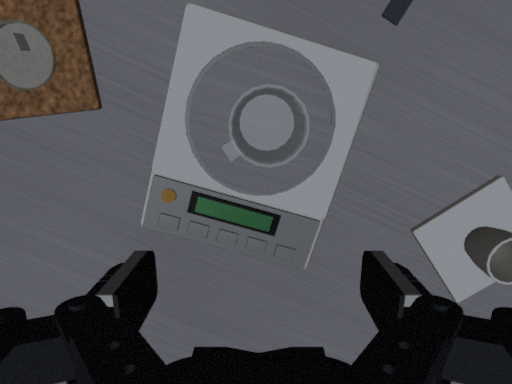

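Call:
servo_tool([
  [0.7,0.1,0,0,0,0,0],
  [0.74,0.1,0,0,0,0,0],
  [0.74,0.08,0,0,0,0,0],
  [0,0,0.6,0,0,0,0],
  [0,0,0.9,0,0,0,0],
])

```text
time_s: 11.55
position: [0.5187, 0.1318, 0.1857]
orientation: [[0.913, 0.408, 0.002], [0.408, -0.913, -0.0], [0.002, 0.001, -1.0]]
ft_force: [1.0, 0.9, -0.2]
finger_gap: 0.998
gripper_force: 0.0
```

```bash
python3 - <<'E'
from h import *
s,f=look("beaker_mid",.107)
P=cloud(f);m=(P[...,2]>.134)&(P[...,2]<.15)&(abs(P[...,0]-.514)<.04)&(abs(P[...,1]-.139)<.04);q=P[m]
print(len(q),q.min(0),q.max(0),units(s,(.517,.135,.088)))
E
```

```text
11.55 [0.51872255 0.13177801 0.18565109] [[0.913, 0.408, 0.002], [0.408, -0.913, -0.0], [0.002, 0.001, -1.0]]
beaker_mid 0.82 [250. 207.] [0.5174 0.1373 0.107 ]
2174 [0.48547679 0.10954013 0.13400874] [0.5423858  0.16171874 0.14556577] [-0.02 -0.15  3.91]
```

Call:
servo_tool([
  [0,-0.1,0.7,0,0,0,0],
  [0,0,0.8,0,0,0,0],
  [0,0,0.8,0,0,0,0],
  [0,0,0.8,0,0,0,0],
  [0,0,0.75,0,0,0,0],
  [0,0,0,0,0,0,0],
])

```text
time_s: 12.25
position: [0.5143, 0.134, 0.0868]
orientation: [[0.913, 0.408, -0.005], [0.408, -0.913, -0.001], [-0.005, -0.001, -1.0]]
ft_force: [-0.6, 0.3, 0.1]
finger_gap: 1.004
gripper_force: 0.0
```

Call:
servo_tool([
  [0,0,0,0,0,0,1],
  [0,0,0,0,0,0,1],
  [0,0,0,0,0,0,1],
  [0,0,0,0,0,0,1],
  [0,0,0,0,0,0,1],
  [0,0,0,0,0,0,1],
  [0,0,0,0,0,0,1],
  [0,0,0,0,0,0,1],
])

```text
time_s: 13.05
position: [0.518, 0.135, 0.0912]
orientation: [[0.913, 0.409, 0.002], [0.409, -0.913, 0.0], [0.002, 0.001, -1.0]]
ft_force: [-1.9, -0.2, 7.4]
finger_gap: 0.571
gripper_force: 22.0
```

Call:
servo_tool([
  [0,0,-0.2,0,0,0,1],
  [0,0,-0.5,0,0,0,1],
  [0,0,-0.8,0,0,0,1],
  [0,0,-0.8,0,0,0,1],
  [0,0,-0.8,0,0,0,1],
  [0,0,0,0,0,0,1],
])

```text
time_s: 13.65
position: [0.5193, 0.1354, 0.1715]
orientation: [[0.913, 0.409, 0.007], [0.409, -0.913, 0.001], [0.006, 0.002, -1.0]]
ft_force: [0.0, -0.3, -0.1]
finger_gap: 0.572
gripper_force: 22.9
```

```bash
python3 - <<'E'
from h import *
s,f=wf();print(s["position"],s["finger_gap"],s["gripper_force"],s["ft_force"],units(s,(.483,-.3715,.165)))
cv2.imwrite("pics/w5.png",f["color"][:,:,::-1])
E
```

```text
[0.51931032 0.13536749 0.17149563] 0.5718685376842237 22.87872861676732 [ 0.01356676 -0.26809789 -0.06048865] [-9.61 17.91  0.23]
```

View pics/w5.png

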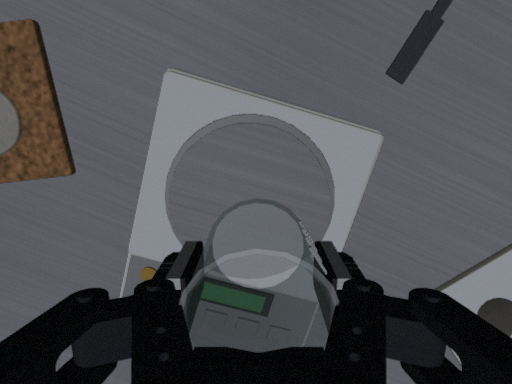

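Call:
servo_tool([
  [-0.2,0.4,0,0,0,0,1],
  [-0.4,0.75,0,0,0,0,1],
  [-0.5,0.95,0,0,0,0,1],
  [-0.5,0.95,0,0,0,0,1],
  [-0.5,0.95,0,0,0,0,1],
  [-0.5,0.95,0,0,0,0,1],
  [-0.5,0.95,0,0,0,0,1],
  [-0.5,0.95,0,0,0,0,1],
  [-0.5,0.95,0,0,0,0,1],
  [-0.5,0.95,0,0,0,0,1],
])

```text
time_s: 14.7
position: [0.4999, -0.1132, 0.1654]
orientation: [[0.913, 0.408, -0.003], [0.408, -0.913, 0.001], [-0.002, -0.002, -1.0]]
ft_force: [1.0, 0.8, 0.2]
finger_gap: 0.575
gripper_force: 22.9
```

Call:
servo_tool([
  [-0.5,0.95,0,0,0,0,1],
  [-0.5,0.95,0,0,0,0,1],
  [-0.5,0.95,0,0,0,0,1],
  [-0.5,0.95,0,0,0,0,1],
  [-0.5,0.95,0,0,0,0,1],
  [-0.5,0.95,0,0,0,0,1],
  [-0.5,0.95,0,0,0,0,1],
  [-0.5,0.95,0,0,0,0,1],
  [-0.5,0.9,0,0,0,0,1],
  [-0.4,0.7,0,0,0,0,1],
])

```text
time_s: 15.7
position: [0.4817, -0.3731, 0.1651]
orientation: [[0.913, 0.408, -0.002], [0.408, -0.913, 0.002], [-0.002, -0.002, -1.0]]
ft_force: [0.8, 0.2, -1.0]
finger_gap: 0.572
gripper_force: 22.9
```

Call:
servo_tool([
  [-0.2,0.3,0.3,0,0,0,1],
  [0,0,0.3,0,0,0,1],
  [0,0,0,0,0,0,1],
])

```text
time_s: 16.0
position: [0.4806, -0.3789, 0.149]
orientation: [[0.913, 0.408, -0.003], [0.408, -0.913, 0.004], [-0.002, -0.005, -1.0]]
ft_force: [-0.3, 0.9, -0.2]
finger_gap: 0.573
gripper_force: 22.9
```

```bash
python3 - <<'E'
from h import *
s,f=wf();p=s["position"];print(p,s["orientation"].tolist() if hasattr(s["orientation"],"tolist") else s["orientation"],units(s,(.483,-.3715,.11)))
P=cloud(f)
m=(np.hypot(P[...,0]-p[0],P[...,1]-p[1])<.03)&(P[...,2]<p[2]+.065)&(P[...,2]>p[2]+.03);q=P[m]
print(len(q),np.percentile(q[:,2],[50,95,99]),p[2])
m=(abs(P[...,2]-.092)<.006)&(np.hypot(P[...,0]-.483,P[...,1]+.3715)<.11);q=P[m][:,:2].astype(np.float32);print(len(q),cv2.minAreaRect(q))
E
```

```text
[ 0.4806476  -0.37894826  0.14900131] [[0.9128362482274516, 0.40831231603116713, -0.0033221227091706023], [0.40832276497548603, -0.9128307091916628, 0.00355189518706799], [-0.0015822530785022416, -0.004598797006856695, -0.9999881737007119]] [ 0.21 -0.23  1.56]
8087 [0.19033875 0.20211029 0.20788012] 0.14900130617726595
34831 ((0.4844578802585602, -0.3721688985824585), (0.13978785276412964, 0.13982892036437988), 0.6080030798912048)
```

Call:
servo_tool([
  [0.2,-0.15,0.4,0,0,0,1],
  [0,0,0.5,0,0,0,1],
  [0,0,0.3,0,0,0,1],
  [0,0,0.12,0,0,0,1],
  [0,0,0,0,0,0,1],
])

```text
time_s: 16.55
position: [0.4847, -0.3746, 0.118]
orientation: [[0.913, 0.409, -0.001], [0.409, -0.913, 0.001], [-0.001, -0.001, -1.0]]
ft_force: [-0.1, -1.0, -0.9]
finger_gap: 0.574
gripper_force: 22.9
```

Call:
servo_tool([
  [0,0,0.06,0,0,0,1],
  [0,0,0,0,0,0,1],
])

```text
time_s: 16.75
position: [0.4852, -0.3754, 0.1179]
orientation: [[0.913, 0.408, 0.0], [0.408, -0.913, -0.0], [0.0, 0.001, -1.0]]
ft_force: [-0.6, 0.1, -1.0]
finger_gap: 0.571
gripper_force: 22.9
```

Call:
servo_tool([
  [0,0,0.05,0,0,0,1],
  [0,0,0,0,0,0,1],
])

```text
time_s: 16.95
position: [0.4851, -0.3752, 0.1164]
orientation: [[0.913, 0.408, 0.0], [0.408, -0.913, -0.0], [0.0, 0.0, -1.0]]
ft_force: [-1.5, 0.9, -0.7]
finger_gap: 0.572
gripper_force: 22.9
```

Call:
servo_tool([
  [0,0,0.05,0,0,0,1],
  [0,0,0.05,0,0,0,1],
  [0,0,0,0,0,0,1],
])

```text
time_s: 17.25
position: [0.4849, -0.375, 0.1135]
orientation: [[0.913, 0.408, -0.0], [0.408, -0.913, 0.0], [-0.0, -0.0, -1.0]]
ft_force: [0.0, -0.0, -0.2]
finger_gap: 0.577
gripper_force: 22.9
```

Call:
servo_tool([
  [0,0,0.05,0,0,0,1],
  [0,0,0,0,0,0,1],
])

```text
time_s: 17.45
position: [0.485, -0.375, 0.1123]
orientation: [[0.913, 0.408, -0.0], [0.408, -0.913, 0.0], [-0.0, -0.0, -1.0]]
ft_force: [0.0, -0.6, -1.0]
finger_gap: 0.575
gripper_force: 22.9
```

Call:
servo_tool([
  [0,0,0.04,0,0,0,1],
  [0,0,0,0,0,0,1],
])

```text
time_s: 17.65
position: [0.4851, -0.3751, 0.1115]
orientation: [[0.913, 0.408, 0.0], [0.408, -0.913, -0.0], [0.0, 0.0, -1.0]]
ft_force: [-0.1, -0.6, -0.6]
finger_gap: 0.573
gripper_force: 22.9
```

Call:
servo_tool([
  [0,0,0.04,0,0,0,1],
  [0,0,0,0,0,0,1],
])

```text
time_s: 17.85
position: [0.4851, -0.3752, 0.1114]
orientation: [[0.913, 0.409, 0.0], [0.409, -0.913, -0.0], [0.0, 0.0, -1.0]]
ft_force: [-1.3, 1.7, 5.1]
finger_gap: 0.574
gripper_force: 23.2
```

Contact. Release and rise, then travel over to the flask (staying high).

Call:
servo_tool([
  [0,0,0,0,0,0,0.4],
  [0,0,0,0,0,0,0.3],
  [0,0,0,0,0,0,0.1],
  [0,0,0,0,0,0,0],
  [0,0,0,0,0,0,0],
  [0,0,0,0,0,0,0],
  [0,0,-0.5,0,0,0,0],
  [0,0,-0.8,0,0,0,0],
  [0,0,-1,0,0,0,0],
  [0,0,-1,0,0,0,0],
])

```text
time_s: 18.85
position: [0.485, -0.375, 0.1948]
orientation: [[0.913, 0.408, 0.0], [0.408, -0.913, -0.0], [0.0, 0.0, -1.0]]
ft_force: [-0.5, -0.7, 0.3]
finger_gap: 0.999
gripper_force: 0.0
```

Call:
servo_tool([
  [0,0,-1,0,0,0,0],
  [0,0,-1,0,0,0,0],
  [0,0,0,0,0,0,0],
])

```text
time_s: 19.15
position: [0.4868, -0.3767, 0.2493]
orientation: [[0.913, 0.409, 0.006], [0.409, -0.913, -0.006], [0.003, 0.008, -1.0]]
ft_force: [-0.0, -0.9, 1.1]
finger_gap: 1.004
gripper_force: 0.0
```

```bash
python3 - <<'E'
from h import *
s,f=wf();print(s["position"],units(s,(.40,.34,.25)))
P=cloud(f);m=(P[...,2]>.134)&(P[...,2]<.175)&(np.hypot(P[...,0]-.485,P[...,1]+.375)<.045);q=P[m]
print(len(q),q.min(0),q.max(0))
cv2.imwrite("pics/w6.png",f["color"][:,:,::-1])
E
```

```text
[ 0.48681114 -0.37665562  0.2492915 ] [  8.54 -27.58  -0.22]
2281 [ 0.45317282 -0.40104004  0.13400047] [ 0.50957388 -0.3491282   0.16538444]
```

View pics/w6.png

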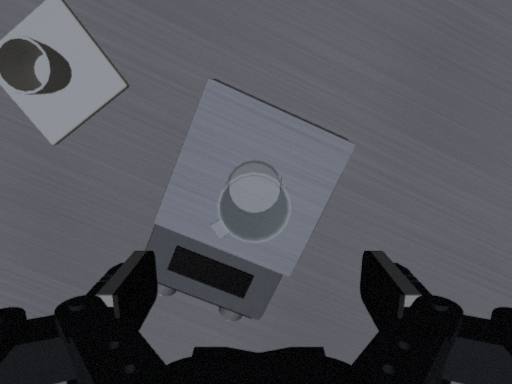

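Call:
servo_tool([
  [0.34,-0.98,0,0,0,0,0],
  [0.34,-0.98,0,0,0,0,0],
  [0.34,-0.98,0,0,0,0,0],
  [0.34,-0.98,0,0,0,0,0],
  [0.34,-0.98,0,0,0,0,0],
  [0.34,-0.98,0,0,0,0,0],
  [0.34,-0.98,0,0,0,0,0],
  [0.34,-0.98,0,0,0,0,0],
  [0.34,-0.98,0,0,0,0,0],
  [0.34,-0.98,0,0,0,0,0],
])

```text
time_s: 20.2
position: [0.4618, -0.1156, 0.2421]
orientation: [[0.913, 0.408, -0.001], [0.408, -0.913, 0.001], [-0.001, -0.001, -1.0]]
ft_force: [1.5, -0.2, -0.6]
finger_gap: 1.002
gripper_force: 0.0
```

Call:
servo_tool([
  [0.34,-0.98,0,0,0,0,0],
  [0.34,-0.98,0,0,0,0,0],
  [0.34,-0.98,0,0,0,0,0],
  [0.34,-0.98,0,0,0,0,0],
  [0.34,-0.98,0,0,0,0,0],
  [0.34,-0.98,0,0,0,0,0],
  [0.34,-0.98,0,0,0,0,0],
  [0.34,-0.98,0,0,0,0,0],
  [0.34,-0.98,0,0,0,0,0],
  [0.34,-0.98,0,0,0,0,0],
])

```text
time_s: 21.2
position: [0.4393, 0.1426, 0.2422]
orientation: [[0.913, 0.408, -0.001], [0.408, -0.913, -0.0], [-0.001, -0.0, -1.0]]
ft_force: [0.8, 0.4, -0.2]
finger_gap: 1.005
gripper_force: 0.0
```

Call:
servo_tool([
  [0.34,-0.98,0,0,0,0,0],
  [0.34,-0.98,0,0,0,0,0],
  [0.34,-0.98,0,0,0,0,0],
  [0.34,-0.98,0,0,0,0,0],
  [0.34,-0.98,0,0,0,0,0],
  [0.34,-0.98,0,0,0,0,0],
  [0.34,-0.98,0,0,0,0,0],
  [0.2,-0.8,0,0,0,0,0],
  [0,0,0,0,0,0,0],
  [0,0,0,0,0,0,0],
])

```text
time_s: 22.2
position: [0.4202, 0.3425, 0.2421]
orientation: [[0.912, 0.409, -0.001], [0.409, -0.912, -0.001], [-0.002, 0.001, -1.0]]
ft_force: [0.6, -0.5, -0.2]
finger_gap: 1.001
gripper_force: 0.0
```

```bash
python3 - <<'E'
from h import *
s,f=look("flask_mid",.0645);cv2.imwrite("pics/w7.png",f["color"][:,:,::-1])
P=cloud(f);h=np.hypot(P[...,0]-.474,P[...,1]-.368)
for lo,hi in((.105,.13),(.02,.06)):
    q=P[(P[...,2]>lo)&(P[...,2]<hi)&(h<.06)]
    if len(q):print(lo,len(q),q.min(0),q.max(0),cv2.minEnclosingCircle(q[:,:2].astype(np.float32)))
m=(abs(P[...,2]-.012)<.006)&(np.hypot(P[...,0]-.4795,P[...,1]-.380)<.1)&(cv2.cvtColor(f["color"],cv2.COLOR_RGB2HSV)[...,1]>90);q=P[m][:,:2].astype(np.float32);print(len(q),cv2.minAreaRect(q))
E
```

```text
22.2 [0.42021011 0.34245645 0.2421353 ] [[0.912, 0.409, -0.001], [0.409, -0.912, -0.001], [-0.002, 0.001, -1.0]]
flask_mid 0.71 [251. 115.] [0.4723 0.373  0.0645]
0.105 822 [0.46027114 0.35743363 0.10503611] [0.49032038 0.38724208 0.12048937] ((0.4753057658672333, 0.3722556531429291), 0.015214628539979458)
0.02 1610 [0.44433574 0.34129653 0.02001641] [0.50647266 0.40357591 0.05992088] ((0.47512850165367126, 0.37201905250549316), 0.03169418126344681)
12332 ((0.4812687039375305, 0.38219499588012695), (0.12893852591514587, 0.12865453958511353), 30.536745071411133)
```

View pics/w7.png

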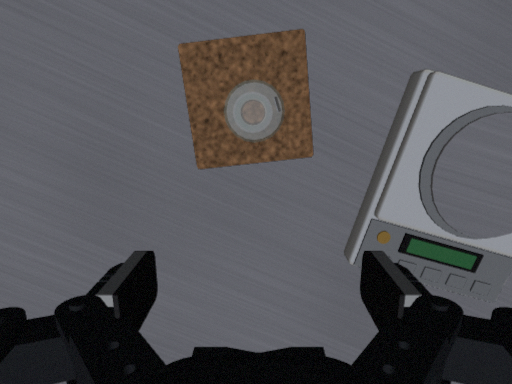

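Call:
servo_tool([
  [0.8,-0.06,0,0,0,0,0],
  [0.85,-0.07,0,0,0,0,0],
  [0.8,-0.06,0,0,0,0,0],
  [0,0,0.9,0,0,0,0],
  [0,0,0.9,0,0,0,0],
  [0,0,0.9,0,0,0,0],
  [0,0,0.4,0,0,0,0],
  [0,0,0,0,0,0,0],
  [0,0,0,0,0,0,0],
])

```text
time_s: 23.2
position: [0.4752, 0.3719, 0.1666]
orientation: [[0.913, 0.408, 0.001], [0.408, -0.913, 0.0], [0.001, -0.0, -1.0]]
ft_force: [0.4, -0.1, 0.8]
finger_gap: 1.0
gripper_force: 0.0
```

```bash
python3 - <<'E'
from h import *
s,f=wf()
P=cloud(f);h=np.hypot(P[...,0]-.475,P[...,1]-.372)
q=P[(P[...,2]>.107)&(P[...,2]<.125)&(h<.03)]
c,r=cv2.minEnclosingCircle(q[:,:2].astype(np.float32));print(s["position"],len(q),c,r,units(s,(*c,.078)))
E
```

```text
[0.47519308 0.37190072 0.16655187] 1317 (0.4754611849784851, 0.37225934863090515) 0.015391483902931213 [ 0.01 -0.01  3.54]
```

Call:
servo_tool([
  [0,0,0.7,0,0,0,0],
  [0,0,0.8,0,0,0,0],
  [0,0,0.8,0,0,0,0],
  [0,0,0.8,0,0,0,0],
  [0,0,0.4,0,0,0,0],
  [0,0,0,0,0,0,0],
])

```text
time_s: 23.85
position: [0.4742, 0.3718, 0.0774]
orientation: [[0.913, 0.408, -0.001], [0.408, -0.913, -0.001], [-0.001, 0.0, -1.0]]
ft_force: [0.0, 0.1, -0.1]
finger_gap: 0.997
gripper_force: 0.0
```

Call:
servo_tool([
  [0,0,0,0,0,0,1],
  [0,0,0,0,0,0,1],
  [0,0,0,0,0,0,1],
  [0,0,0,0,0,0,1],
  [0,0,0,0,0,0,1],
  [0,0,0,0,0,0,1],
  [0,0,0,0,0,0,1],
  [0,0,0,0,0,0,1],
  [0,0,0,0,0,0,1],
  [0,0,0,0,0,0,1],
])

```text
time_s: 24.85
position: [0.4749, 0.3723, 0.0785]
orientation: [[0.913, 0.408, 0.001], [0.408, -0.913, 0.0], [0.001, -0.0, -1.0]]
ft_force: [-0.3, -1.1, 5.0]
finger_gap: 0.302
gripper_force: 32.9
```

Call:
servo_tool([
  [0,0,0,0,0,0,1],
  [0,0,0,0,0,0,1],
])

```text
time_s: 25.05
position: [0.4749, 0.3723, 0.0785]
orientation: [[0.913, 0.408, 0.001], [0.408, -0.913, 0.0], [0.001, -0.0, -1.0]]
ft_force: [-1.2, -1.0, 5.4]
finger_gap: 0.298
gripper_force: 32.9
```

Call:
servo_tool([
  [0,0,-0.2,0,0,0,1],
  [0,0,-0.5,0,0,0,1],
  [0,0,-0.8,0,0,0,1],
  [0,0,-0.8,0,0,0,1],
  [0,0,-0.8,0,0,0,1],
  [0,0,-0.7,0,0,0,1],
  [0,0,-0.4,0,0,0,1],
  [0,0,0,0,0,0,1],
])

```text
time_s: 25.85
position: [0.4757, 0.3727, 0.1854]
orientation: [[0.913, 0.409, 0.003], [0.409, -0.913, 0.002], [0.004, -0.001, -1.0]]
ft_force: [-0.3, 0.2, -0.8]
finger_gap: 0.298
gripper_force: 33.9
```

```bash
python3 - <<'E'
from h import *
s,f=wf();print(s["position"],s["finger_gap"],s["gripper_force"],s["ft_force"],units(s,(.5134,.1404,.18)))
cv2.imwrite("pics/w8.png",f["color"][:,:,::-1])
E
```

```text
[0.47566299 0.37274004 0.18541795] 0.29843062640498624 33.87263484299183 [-0.27074735  0.23873365 -0.79924256] [-2.42  9.1   0.2 ]
```

View pics/w8.png

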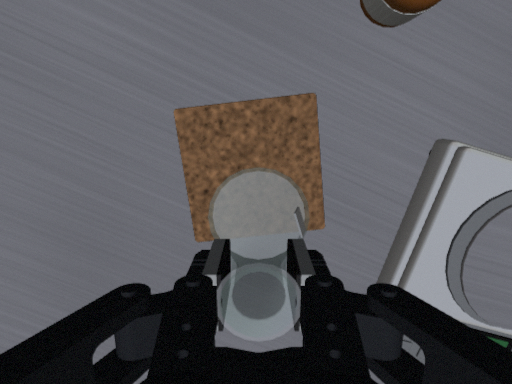

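Flask is held upright, lifted clear. Move to the pan.

Call:
servo_tool([
  [-0.1,0.4,0,0,0,0,1],
  [-0.2,0.75,0,0,0,0,1],
  [-0.25,0.95,0,0,0,0,1],
  [-0.25,0.95,0,0,0,0,1],
  [-0.25,0.95,0,0,0,0,1],
  [-0.25,0.95,0,0,0,0,1],
  [-0.25,0.95,0,0,0,0,1],
  [-0.25,0.95,0,0,0,0,1],
  [-0.25,0.95,0,0,0,0,1],
  [-0.22,0.8,0,0,0,0,1],
])

```text
time_s: 26.9
position: [0.5099, 0.1506, 0.1815]
orientation: [[0.913, 0.408, -0.002], [0.408, -0.913, -0.001], [-0.003, -0.0, -1.0]]
ft_force: [0.1, 0.7, -0.8]
finger_gap: 0.298
gripper_force: 33.9
```

Call:
servo_tool([
  [-0.15,0.5,0.3,0,0,0,1],
  [0,0,0.3,0,0,0,1],
  [0,0,0.3,0,0,0,1],
  [0,0,0,0,0,0,1],
  [0,0,0,0,0,0,1],
])

```text
time_s: 27.4
position: [0.5118, 0.1405, 0.1599]
orientation: [[0.912, 0.41, -0.001], [0.41, -0.912, -0.0], [-0.001, -0.0, -1.0]]
ft_force: [-0.4, 0.2, -0.5]
finger_gap: 0.299
gripper_force: 33.9
```

```bash
python3 - <<'E'
from h import *
s,f=wf();print(s["position"],units(s,(.5134,.1404,.1385)))
E
```

```text
[0.51184244 0.14049823 0.15990622] [0.06 0.03 0.86]
```

Call:
servo_tool([
  [0.05,0,0.3,0,0,0,1],
  [0,0,0.25,0,0,0,1],
  [0,0,0.12,0,0,0,1],
  [0,0,0.08,0,0,0,1],
  [0,0,0,0,0,0,1],
  [0,0,0,0,0,0,1],
])

```text
time_s: 28.05
position: [0.5136, 0.1402, 0.1419]
orientation: [[0.913, 0.408, 0.0], [0.408, -0.913, -0.0], [0.0, 0.0, -1.0]]
ft_force: [0.0, -0.7, -0.8]
finger_gap: 0.3
gripper_force: 33.9
```

Call:
servo_tool([
  [0,0,0.05,0,0,0,1],
  [0,0,0,0,0,0,1],
])

```text
time_s: 28.25
position: [0.5136, 0.1403, 0.1406]
orientation: [[0.913, 0.408, 0.0], [0.408, -0.913, 0.0], [0.0, 0.0, -1.0]]
ft_force: [0.0, -0.2, -1.3]
finger_gap: 0.298
gripper_force: 33.9
```

Call:
servo_tool([
  [0,0,0.04,0,0,0,1],
  [0,0,0,0,0,0,1],
])

```text
time_s: 28.45
position: [0.5135, 0.1402, 0.1394]
orientation: [[0.913, 0.408, -0.0], [0.408, -0.913, 0.0], [-0.0, -0.0, -1.0]]
ft_force: [0.7, 0.2, -0.8]
finger_gap: 0.304
gripper_force: 33.9
```

Call:
servo_tool([
  [0,0,0.04,0,0,0,1],
  [0,0,0,0,0,0,1],
])

```text
time_s: 28.65
position: [0.5136, 0.1402, 0.1387]
orientation: [[0.913, 0.408, 0.0], [0.408, -0.913, 0.0], [0.0, 0.0, -1.0]]
ft_force: [-0.4, -1.4, -0.1]
finger_gap: 0.304
gripper_force: 33.8
```

Call:
servo_tool([
  [0,0,0.03,0,0,0,1],
  [0,0,0,0,0,0,1],
])

```text
time_s: 28.85
position: [0.5141, 0.1404, 0.1387]
orientation: [[0.913, 0.409, 0.001], [0.409, -0.913, 0.0], [0.001, 0.0, -1.0]]
ft_force: [-2.5, 0.3, 5.2]
finger_gap: 0.298
gripper_force: 33.2
```

Call:
servo_tool([
  [0,0,0,0,0,0,0.65],
  [0,0,0,0,0,0,0.6],
  [0,0,0,0,0,0,0.4],
  [0,0,0,0,0,0,0.2],
  [0,0,0,0,0,0,0],
  [0,0,0,0,0,0,0],
  [0,0,0,0,0,0,0],
  [0,0,0,0,0,0,0],
  [0,0,0,0,0,0,0],
  [0,0,-0.4,0,0,0,0],
])

```text
time_s: 29.85
position: [0.5124, 0.1401, 0.1466]
orientation: [[0.913, 0.408, -0.003], [0.408, -0.913, -0.0], [-0.003, -0.001, -1.0]]
ft_force: [0.4, -0.1, -0.4]
finger_gap: 1.005
gripper_force: 0.0
```

Call:
servo_tool([
  [0,0,-0.8,0,0,0,0],
  [0,0,-1,0,0,0,0],
  [0,0,-1,0,0,0,0],
  [0,0,-1,0,0,0,0],
  [0,0,-0.5,0,0,0,0],
  [0,0,0,0,0,0,0],
])

```text
time_s: 30.45
position: [0.5148, 0.1405, 0.2581]
orientation: [[0.913, 0.408, 0.004], [0.408, -0.913, 0.001], [0.004, 0.001, -1.0]]
ft_force: [0.7, 1.0, -0.4]
finger_gap: 1.0
gripper_force: 0.0
```

```bash
python3 - <<'E'
from h import *
s,f=wf()
P=cloud(f);h=np.hypot(P[...,0]-.5136,P[...,1]-.1402)
q=P[(P[...,2]>.165)&(P[...,2]<.19)&(h<.03)]
print(s["position"],s["finger_gap"],len(q),cv2.minEnclosingCircle(q[:,:2].astype(np.float32)),np.percentile(q[:,2],[50,95]),units(s,(.44,-.165,.24)))
E
```

```text
[0.51476724 0.14048192 0.25805671] 0.9997740199980555 1017 ((0.5132384896278381, 0.14006297290325165), 0.015318495221436024) [0.17673048 0.17886285] [-7.72  9.93  0.7 ]
```

Call:
servo_tool([
  [-0.52,0.98,0,0,0,0,0],
  [-0.52,0.98,0,0,0,0,0],
  [-0.52,0.98,0,0,0,0,0],
  [-0.52,0.98,0,0,0,0,0],
  [-0.52,0.98,0,0,0,0,0],
  [-0.52,0.98,0,0,0,0,0],
  [-0.52,0.98,0,0,0,0,0],
  [-0.52,0.98,0,0,0,0,0],
  [-0.52,0.98,0,0,0,0,0],
  [-0.52,0.98,0,0,0,0,0],
])

```text
time_s: 31.5
position: [0.4939, -0.1373, 0.2531]
orientation: [[0.913, 0.408, -0.003], [0.408, -0.913, 0.001], [-0.002, -0.002, -1.0]]
ft_force: [-0.7, 1.1, -0.2]
finger_gap: 1.003
gripper_force: 0.0
```

Call:
servo_tool([
  [0,0,1,0,0,0,0],
  [0,0,1,0,0,0,0],
  [0,0,1,0,0,0,0],
  [0,0,1,0,0,0,0],
  [0,0,1,0,0,0,0],
  [0,0,0.3,0,0,0,0],
  [0,0,0,0,0,0,0],
  [0,0,0,0,0,0,0],
])

```text
time_s: 32.3
position: [0.4952, -0.1365, 0.1233]
orientation: [[0.913, 0.409, 0.0], [0.409, -0.913, -0.0], [0.0, 0.0, -1.0]]
ft_force: [0.2, -0.1, -0.1]
finger_gap: 0.997
gripper_force: 0.0
```

```bash
python3 - <<'E'
from h import *
s,f=wf()
P=cloud(f);h=np.hypot(P[...,0]-.4947,P[...,1]+.1387)
q=P[(P[...,2]>.053)&(P[...,2]<.07)&(h<.035)]
c,r=cv2.minEnclosingCircle(q[:,:2].astype(np.float32));print(s["position"],len(q),c,r,units(s,(*c,.0195)))
E
```

```text
[ 0.49515811 -0.13654713  0.12329203] 1537 (0.49500155448913574, -0.13883273303508759) 0.02550751343369484 [-0.04  0.08  4.15]
```

Call:
servo_tool([
  [-0.04,0.08,0.7,0,0,0,0],
  [0,0,0.8,0,0,0,0],
  [0,0,0.8,0,0,0,0],
  [0,0,0.8,0,0,0,0],
  [0,0,0.7,0,0,0,0],
  [0,0,0.3,0,0,0,0],
  [0,0,0,0,0,0,0],
  [0,0,0,0,0,0,0],
])

```text
time_s: 33.15
position: [0.4958, -0.1391, 0.0216]
orientation: [[0.913, 0.409, 0.002], [0.409, -0.913, -0.001], [0.001, 0.001, -1.0]]
ft_force: [-0.1, -0.2, 0.5]
finger_gap: 1.002
gripper_force: 0.0
```

Call:
servo_tool([
  [0,0,0,0,0,0,1],
  [0,0,0,0,0,0,1],
  [0,0,0,0,0,0,1],
  [0,0,0,0,0,0,1],
  [0,0,0,0,0,0,1],
  [0,0,0,0,0,0,1],
  [0,0,0,0,0,0,1],
  [0,0,0,0,0,0,1],
], grip_force=25)

```text
time_s: 33.95
position: [0.4956, -0.1389, 0.0214]
orientation: [[0.913, 0.409, 0.002], [0.409, -0.913, -0.0], [0.001, 0.001, -1.0]]
ft_force: [-1.6, 0.7, 5.0]
finger_gap: 0.583
gripper_force: 25.2
```

Call:
servo_tool([
  [0,0,-0.2,0,0,0,1],
  [0,0,-0.4,0,0,0,1],
  [0,0,-0.8,0,0,0,1],
  [0,0,-1,0,0,0,1],
  [0,0,-1,0,0,0,1],
  [0,0,0,0,0,0,1],
])

```text
time_s: 34.55
position: [0.4977, -0.1398, 0.1103]
orientation: [[0.913, 0.408, 0.007], [0.409, -0.913, -0.003], [0.005, 0.005, -1.0]]
ft_force: [1.3, -0.7, -1.0]
finger_gap: 0.581
gripper_force: 26.1
```

Call:
servo_tool([
  [0,0,-0.8,0,0,0,1],
  [0,0,-1,0,0,0,1],
  [0,0,-1,0,0,0,1],
  [0,0,-1,0,0,0,1],
  [0,0,-1,0,0,0,1],
  [0,0,-0.5,0,0,0,1],
  [0,0,0,0,0,0,1],
  [0.15,-0.36,0,0,0,0,1],
  [0.3,-0.7,0,0,0,0,1],
  [0.39,-0.94,0,0,0,0,1],
])

```text
time_s: 35.55
position: [0.4924, -0.0837, 0.2354]
orientation: [[0.913, 0.407, -0.003], [0.407, -0.913, 0.001], [-0.003, -0.002, -1.0]]
ft_force: [0.1, 0.4, -1.5]
finger_gap: 0.582
gripper_force: 26.3
```

Call:
servo_tool([
  [0.39,-0.94,0,0,0,0,1],
  [0.39,-0.94,0,0,0,0,1],
  [0.39,-0.94,0,0,0,0,1],
  [0.39,-0.94,0,0,0,0,1],
  [0.39,-0.94,0,0,0,0,1],
  [0.39,-0.94,0,0,0,0,1],
  [0.39,-0.94,0,0,0,0,1],
  [0.39,-0.94,0,0,0,0,1],
  [0.39,-0.94,0,0,0,0,1],
  [0.39,-0.94,0,0,0,0,1],
])

```text
time_s: 36.55
position: [0.485, 0.1712, 0.2354]
orientation: [[0.913, 0.409, -0.003], [0.409, -0.913, -0.001], [-0.003, -0.001, -1.0]]
ft_force: [0.4, -0.2, -1.5]
finger_gap: 0.584
gripper_force: 26.3
```

Call:
servo_tool([
  [0.39,-0.94,0,0,0,0,1],
  [0.39,-0.94,0,0,0,0,1],
  [0.39,-0.94,0,0,0,0,1],
  [0.39,-0.94,0,0,0,0,1],
  [0.39,-0.94,0,0,0,0,1],
  [0.39,-0.94,0,0,0,0,1],
  [0.39,-0.94,0,0,0,0,1],
  [0.28,-0.7,0,0,0,0,1],
  [0.15,-0.36,0,0,0,0,1],
  [0,0,0,0,0,0,1],
])

```text
time_s: 37.55
position: [0.4794, 0.3772, 0.2359]
orientation: [[0.912, 0.41, -0.002], [0.41, -0.912, -0.001], [-0.003, 0.0, -1.0]]
ft_force: [0.4, 0.6, -0.4]
finger_gap: 0.585
gripper_force: 26.3
```

```bash
python3 - <<'E'
from h import *
s,f=wf();print(s["position"],s["finger_gap"],units(s,(.4812,.3822,.0245)))
E
```

```text
[0.47941992 0.37720568 0.23589512] 0.5851809398516815 [ 0.17 -0.15  8.46]
```

Call:
servo_tool([
  [0.1,-0.08,0.5,0,0,0,1],
  [0,0,0.9,0,0,0,1],
  [0,0,1,0,0,0,1],
  [0,0,1,0,0,0,1],
  [0,0,1,0,0,0,1],
  [0,0,1,0,0,0,1],
  [0,0,1,0,0,0,1],
  [0,0,0.8,0,0,0,1],
  [0,0,0.5,0,0,0,1],
  [0,0,0,0,0,0,1],
])

```text
time_s: 38.6
position: [0.4806, 0.3775, 0.0424]
orientation: [[0.913, 0.408, -0.004], [0.408, -0.913, -0.003], [-0.005, 0.001, -1.0]]
ft_force: [-0.3, 0.0, -1.2]
finger_gap: 0.587
gripper_force: 26.2
```

Call:
servo_tool([
  [0,0,0.3,0,0,0,1],
  [0,0,0.15,0,0,0,1],
  [0,0,0,0,0,0,1],
  [0,0,0,0,0,0,1],
])

```text
time_s: 39.0
position: [0.4825, 0.3796, 0.0347]
orientation: [[0.913, 0.409, 0.001], [0.409, -0.913, 0.001], [0.001, -0.0, -1.0]]
ft_force: [-0.8, -0.1, -0.1]
finger_gap: 0.583
gripper_force: 26.3
```

Target contact near 0.0235.

Call:
servo_tool([
  [0.05,-0.08,0.2,0,0,0,1],
  [0,0,0.1,0,0,0,1],
  [0,0,0,0,0,0,1],
  [0,0,0,0,0,0,1],
])

```text
time_s: 39.4
position: [0.4823, 0.3816, 0.0263]
orientation: [[0.913, 0.409, -0.0], [0.409, -0.913, -0.0], [-0.0, 0.0, -1.0]]
ft_force: [-0.6, 0.6, -0.8]
finger_gap: 0.579
gripper_force: 26.3
```

Call:
servo_tool([
  [0,0,0.05,0,0,0,1],
  [0,0,0,0,0,0,1],
])

```text
time_s: 39.6
position: [0.4824, 0.3816, 0.0252]
orientation: [[0.913, 0.408, -0.0], [0.408, -0.913, -0.0], [-0.0, 0.0, -1.0]]
ft_force: [-0.1, -0.3, -1.0]
finger_gap: 0.583
gripper_force: 26.3
```

Call:
servo_tool([
  [0,0,0.05,0,0,0,1],
  [0,0,0,0,0,0,1],
])

```text
time_s: 39.8
position: [0.4824, 0.3815, 0.0239]
orientation: [[0.913, 0.408, -0.0], [0.408, -0.913, -0.0], [-0.0, 0.0, -1.0]]
ft_force: [0.7, -0.2, -0.7]
finger_gap: 0.58
gripper_force: 26.3
```

Call:
servo_tool([
  [0,0,0.03,0,0,0,1],
  [0,0,0,0,0,0,1],
])

```text
time_s: 40.0
position: [0.4827, 0.3817, 0.0236]
orientation: [[0.913, 0.409, 0.0], [0.409, -0.913, 0.0], [0.0, 0.0, -1.0]]
ft_force: [-0.6, -0.9, 1.9]
finger_gap: 0.578
gripper_force: 26.3
```

Call:
servo_tool([
  [0,0,0.02,0,0,0,1],
  [0,0,0,0,0,0,1],
])

```text
time_s: 40.2
position: [0.4829, 0.3818, 0.0236]
orientation: [[0.913, 0.408, 0.001], [0.408, -0.913, 0.0], [0.001, -0.0, -1.0]]
ft_force: [-2.4, -1.1, 4.4]
finger_gap: 0.583
gripper_force: 26.4
```

Call:
servo_tool([
  [0,0,0,0,0,0,0.4],
  [0,0,0,0,0,0,0.3],
  [0,0,0,0,0,0,0.1],
  [0,0,0,0,0,0,0],
  [0,0,0,0,0,0,0],
  [0,0,0,0,0,0,0],
  [0,0,-0.5,0,0,0,0],
  [0,0,-0.8,0,0,0,0],
  [0,0,-1,0,0,0,0],
  [0,0,-1,0,0,0,0],
])

```text
time_s: 41.2
position: [0.4824, 0.3816, 0.107]
orientation: [[0.913, 0.409, 0.0], [0.409, -0.913, 0.0], [0.0, -0.0, -1.0]]
ft_force: [1.1, 0.7, 0.8]
finger_gap: 1.001
gripper_force: 0.0
```

Call:
servo_tool([
  [0,0,-1,0,0,0,0],
  [0,0,-1,0,0,0,0],
  [0,0,-1,0,0,0,0],
  [0,0,-1,0,0,0,0],
  [-0.8,0,-0.5,0,0,0,0],
  [-0.8,0,0,0,0,0,0],
  [-0.8,0,0,0,0,0,0],
  [-0.5,0,0,0,0,0,0],
  [0,0,0,0,0,0,0],
])

```text
time_s: 42.1
position: [0.4154, 0.3518, 0.2191]
orientation: [[0.913, 0.409, 0.001], [0.409, -0.913, 0.001], [0.001, -0.0, -1.0]]
ft_force: [0.1, 0.2, -0.9]
finger_gap: 0.997
gripper_force: 0.0
```

```bash
python3 - <<'E'
from h import *
s,f=wf()
P=cloud(f);h=np.hypot(P[...,0]-.4824,P[...,1]-.3816)
q=P[(P[...,2]>.053)&(P[...,2]<.07)&(h<.035)]
print(s["position"],len(q),cv2.minEnclosingCircle(q[:,:2].astype(np.float32)))
f=imaging.grab_frame("scene");a=f["color"]
cv2.imwrite("pics/end.png",cv2.resize(a[120:300,60:440],None,fx=2,fy=2)[:,:,::-1])
for n in("beaker_mid","crucible_mid","flask_mid"):
    print(n,[np.round(l["location"]).tolist()+[round(l["confidence"],2)] for l in imaging.landmark_of("scene",n)[:2]])
E
```

```text
[0.41539822 0.35181    0.21905256] 884 ((0.4824651777744293, 0.3822796046733856), 0.025456152856349945)
beaker_mid [[106.0, 171.0, 0.75], [108.0, 181.0, 0.47]]
crucible_mid [[385.0, 157.0, 0.7]]
flask_mid [[307.0, 149.0, 0.68]]
```

View pics/end.png

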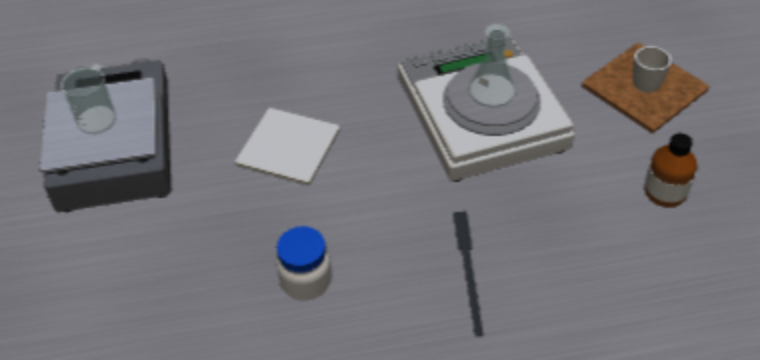

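```bash
python3 -c "
from workcell import sign_off
print(sign_off())"
```

```text
the job is handed in; nothing more can be done
None
```

I moved the beaker to the hotplate, the flask to the balance and the crucible (via the tile) to the cork mat, each upright and within about 4 mm of centre, left the bottle, jar and spatula untouched, and handed the job in at about 42 s; no verdict came back.

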